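Hang a gas-drying canister on the turning tree rack

ROBOT

A 6-joint arm with a two-finger parallel gripper is mounted at the origin on the work surface. World frame = base frame: x ahead of the robot, y to its left, z up, the work surface at z = 0. Lengths are in m, angles in rad, forces in N, time in s.
With the tool pointing down it reaches from about 0.35 to 0.85 m from the base axis. Payload 8.1 kg.
Tool frame: the origin (TCP) lies at the very end of the fingers, on their centre line; the grasp point (between the pads) lies 19 mm behind it; z points along the fingers, y is the line along which they close (so a half turn about z gives the same grasp; the last joint's range is limited). The gripper opens to 93 mm and grips with 3 to 60 N. Pads are 15 mm wide; open, the fingers measure 128 mm over their backs; the gripper's body (75 mm by 188 mm) begins 65 mm behind the grasp point.
Start: joints at [1.032, 0.13, 1.488, -0, 1.523, -0.085], TCP at [0.263, 0.539, 0.219] pointing down, gripper open.
Joint ranges: [-2.96, 2.96], [-0.89, 2.26], [0.02, 2.5], [-1.34, 4.48], [0, 2.73], [-2.66, 2.66]. Speed limits (rad/s): [2.39, 2.39, 2.79, 3.14, 3.14, 3.14].

INTERFACE

Orientations are given as a unit quaternion [w, x, y, z].
In Python, from workcell import manip gives the robot as it stands.
- The arm moves only by the shell command python3 inch.py 'ROWS' [FORCE]. ROWS is a JSON list of rows, 1 to 5 of them, each of 7 numbers: dx, dy, dz in m, then a rotation vector rx, ry, rz in rad, then the finger opening in m; each row shifts and turns the commanded pose from where the row before left it, along the tool's axes as they then stand; what a row does not reach is not made up. A row lasts 1/8 s, in which the tool goes at most 0.0625 m and 0.188 rad, less where a joint would pass 70% of its speed; a pose out of reach is approached as far as the arm can. The fingers move at their own pace and stop on an object; FORCE is the grip in N (left out, the last holds). Time passes only in rows, so rows that do not move let the fingers close. It prints the time, the measured TCP pose, the force, the opening and the grip force at its end. Input that does not fit is refused with a message, and nothing moves.
- manip.read_state(): the state, without advancing time (a new reading comes with each control period).
- manip.grab_frame(name): name is "scene" or "top"; returns the picture (384x512x3 uint8, red, green, blue); there is no depth.
- manip.calibration(name): a dict with "intrinsics" (3x3 intrinsics, pixels), "k1" (the pictures are not rectified: a ray, as slopes to the right and down, at radius r is drawn at 1 + k1 r^2 times it, then the intrinsics apply), "eye" and "attitude" of the camera in the world. Camera axes: x right, y down, z forward; pixel columns grow to the right and rows downward; lengths in m; the calibration is good to about 2 mm. A picture is of the moment at which its call begins. calibration takes no time and is no camera call.
- manip.hand_in(): hands the job in; it is judged then, once.
The state is a dict: "time_s": time; "joint_pos": joint angles; "joint_vel": joint speeds; "tau": joint torques, N m; "tool_pos": TCP position; "orientation": TCP orientation; "ft_force": force on the tool from outside, world axes, zero at the start; "wrist_torque": the same for the moment, N m; "finger_gap": finger opening in m; "finger_force": force on a finger pad.
Only numpy, scipy, OpenCV 4.12 (cv2) and the standard library are available. Lean on these libraries where they do the work, as an engineer would, in place of code of your own. Each camera call takes 0.05 s, during which the arm holds its last target. There are 200 camera calls.

TASK

Turn the tree rack by the knob on its top until its one empty branch points towards the robot's side of the bench. Then hang the drying canister that stands on the bench on that branch by its eye, well inside the upturned end, and let go so that it hangs straight; leave the glass beaker and the jar standing where they are.

Things in the scene. Friction and masses are not known exactly. Their poses are not given: they have to be found in the camera images.
- canister: The loose drying canister, upright on the bench, 175 mm tall, about 0.28 kg (varies); the only one not on the rack. Aluminium cylinder 54 mm across and 75 mm high, dark cap to 84 mm, upright steel eye, black grip tab on top. Origin: centre of the underside, z up; x is the axis of the eye: the branch passes through along x, either way round.
- canister_eye (a point): Centre of the canister's eye, 107 mm above its underside. The eye is a ring of 8 mm round bar, inner diameter 38 mm, outer 54 mm. Axes as the canister.
- canister_tab (a point): Grip point on the black tab above the eye, 156 mm above the canister's underside. The tab is 14 mm thick along y, 20 mm along x, from 131 to 175 mm up. Grip it with the fingers closing along y; the tool may lean along x. Axes as the canister.
- stand: Fixed round base of the tree rack, 160 mm across, 14 mm high, with the post. Origin: centre of the underside, on the rack's turning axis; x points as world x (the robot's side is -x). A grey disc of 80 mm radius roofs the rack 285 to 293 mm above the bench: a gripper pointing straight down cannot get at a branch; it must lean outwards from the rack 22 to 40 degrees.
- tree (a joint): Angle of the rack (rad, positive anticlockwise seen from above, travel -7 to 7, starts between 1.0 and 5.3). At 0, and a full turn on at 6.28, the empty branch points to world -x. It stays where it is left; friction 0.15 N m. Four branches 90 degrees apart; three carry canisters like the loose one, fixed to the rack.
- knob_grip (a point): Centre of the black knob bar on top of the rack's disc, on the turning axis, 319 mm above the bench. Bar 56 mm long along x, 14 mm thick along y, 32 mm high. The axes turn with the rack: the empty branch points to -x, z is up.
- branch_end (a point): Centre of the upturned end of the empty branch, 138 mm from the turning axis, 197 mm above the bench. The branch is 8 mm round rod, level (axis 185 mm above the bench) out to 120 mm from the turning axis, then bent up to this end. Axes as knob_grip.
- branch_seat (a point): Point on the axis of the empty branch where the eye is to hang, 105 mm from the turning axis, 185 mm above the bench. Once hung, the eye's centre is 15 mm below the branch's axis. Axes as knob_grip.
- beaker: Glass beaker, 68 mm across, 85 mm tall, its axis 100 to 125 mm from the canister's on the side away from the robot. Origin: centre of the underside.
- jar: Small closed amber glass jar, 54 mm across, 80 mm tall, standing between the rack and the canister. Origin: centre of the underside.

How it is judged:
By the outcome, as a careful person would: the job done as asked, in the order asked, and still so for the second after the job is handed in, with the robot touching nothing.
It also fails if it takes over 72 s, if anything falls off the work surface, if the arm or the gripper's body presses on something with over 40 N, if the wrist force passes 120 N, or if a joint passes its speed limit or range.

## Working session

There is one attempt and no reset: what is moved stays moved. The work goes in short steps, Python scripts to look and compute and a shell command to move; the robot and the scene stay as the last step left them, time stands still between calls to the robot, and variables do not carry over. Pictures are saved under pics/ and viewed, at most 13 in all, crops included, and the job is handed in when it is done.

```bash
mkdir -p pics; ls; cat > h.py <<'E'
import numpy as np, cv2
from workcell import manip
from scipy.spatial.transform import Rotation as R
def cal(n):
    c=manip.calibration(n); K=np.array(c["intrinsics"]); a=np.array(c["attitude"],float)
    M=a if a.shape==(3,3) else R.from_quat(a[[1,2,3,0]]).as_matrix()
    return K,float(c["k1"]),np.array(c["eye"]),M
def ray(n,u,v):
    K,k1,e,M=cal(n); d=np.array([(u-K[0,2])/K[0,0],(v-K[1,2])/K[1,1]]); s=d.copy()
    for _ in range(20): s=d/(1+k1*(s@s))
    return e,M@np.array([s[0],s[1],1])
def at_z(n,u,v,z):
    e,d=ray(n,u,v); return e+d*(z-e[2])/d[2]
def proj(n,p):
    K,k1,e,M=cal(n); q=M.T@(np.array(p)-e); s=q[:2]/q[2]; s=s*(1+k1*(s@s))
    return K[0,0]*s[0]+K[0,2],K[1,1]*s[1]+K[1,2]
def tri(n1,p1,n2,p2):
    a,d=ray(n1,*p1); b,f=ray(n2,*p2); d/=np.linalg.norm(d); f/=np.linalg.norm(f)
    t=np.linalg.lstsq(np.c_[d,-f],b-a,rcond=None)[0]; P,Q=a+d*t[0],b+f*t[1]
    return (P+Q)/2,np.linalg.norm(P-Q)
def snap(n,f):
    im=manip.grab_frame(n)[...,::-1].copy(); cv2.imwrite(f"pics/{f}_{n}.png",im); return im
E
python3 - <<'E'
from h import *
for n in("scene","top"):
    snap(n,"a"); print(manip.calibration(n))
a=[cv2.imread(f"pics/a_{n}.png") for n in("scene","top")]
for n,i in zip(("scene","top"),a): cv2.imwrite(f"pics/a2_{n}.png",cv2.resize(i,(800,600),interpolation=cv2.INTER_CUBIC))
print(manip.read_state())
E
```

```text
inch.py
pics
workcell.py
{'intrinsics': array([[355.00922712,   0.        , 260.08669159],
       [  0.        , 355.00922712, 189.80104291],
       [  0.        ,   0.        ,   1.        ]]), 'k1': -0.0006137490134598602, 'eye': array([ 1.12949569, -0.12237444,  0.96745457]), 'attitude': array([-0.23685536,  0.75838648,  0.58203402, -0.17316436])}
{'intrinsics': array([[371.28243554,   0.        , 254.81617106],
       [  0.        , 371.28243554, 196.45557423],
       [  0.        ,   0.        ,   1.        ]]), 'k1': 0.03711341913836376, 'eye': array([0.40564709, 0.02013339, 1.11021544]), 'attitude': array([ 0.0850272 , -0.66530712,  0.7362835 , -0.08957356])}
{'time_s': 0.1, 'joint_pos': array([ 1.03161591e+00,  1.31058009e-01,  1.48915945e+00, -2.19704745e-05,
        1.52302066e+00, -8.53838819e-02]), 'joint_vel': array([-2.88185026e-03, -1.22093421e-03, -1.52462005e-03,  3.92781381e-04,
       -4.02815178e-05,  5.44674117e-04]), 'tau': array([ 1.41271805e-03, -5.61349189e+01, -4.93089831e+01,  7.71295466e-02,
        2.92959984e-02, -9.25884888e-05]), 'tool_pos': array([0.26274188, 0.53884036, 0.21771487]), 'orientation': array([-2.42327877e-04,  2.24955784e-01,  9.74368625e-01, -7.86313127e-04]), 'ft_force': array([-1.15602459, -0.07024594,  0.04362738]), 'wrist_torque': array([0.01622445, 0.01525007, 0.00318306]), 'finger_force': 0.0, 'finger_gap': 0.09313076206421293}
```

View pics/a2_scene.png

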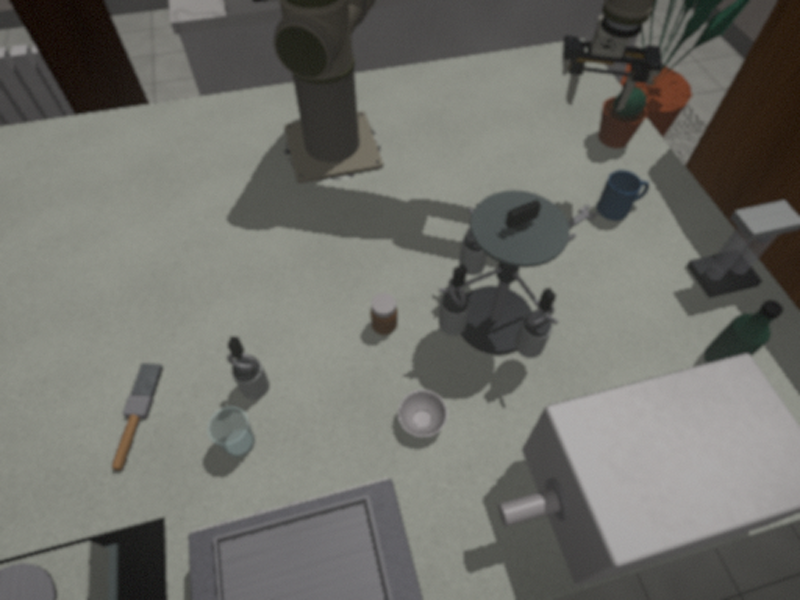

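View pics/a2_top.png

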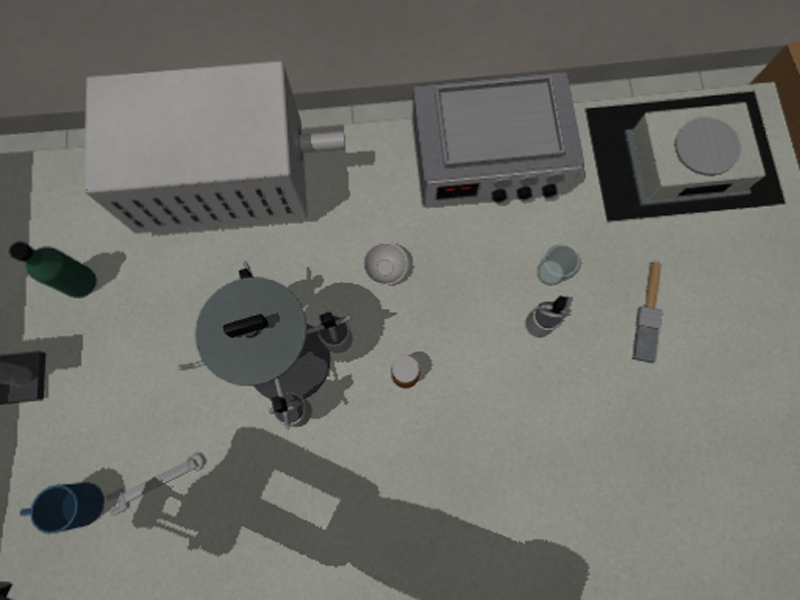

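The scene picture shows the disc at about (519,227), the canister at (245,370) with its tab at (235,347), the jar at (384,314) and the beaker at (231,430). In the top picture the disc is at (251,331), the empty branch's tip at (183,366), and the tab at (561,304). Next I'll enlarge the canister and rack.

```bash
python3 - <<'E'
from h import *
s=cv2.imread("pics/a_scene.png");t=cv2.imread("pics/a_top.png")
c=lambda i,x,y,w,h,k:cv2.resize(i[y:y+h,x:x+w],None,fx=k,fy=k,interpolation=cv2.INTER_CUBIC)
# top row: canister scene (130..180), top (330..); bottom: rack
A=np.hstack([c(s,120,205,80,60,5),c(t,320,180,80,60,5)]);B=np.hstack([c(s,280,110,133,100,3),c(t,105,160,133,100,3)])
cv2.imwrite("pics/b.png",np.vstack([A,cv2.resize(B,(800,300))]))
f=1.5625
print("disc",at_z("top",251/f,331/f,.293),at_z("scene",519/f,227/f,.293))
print("knob",at_z("top",246/f,326/f,.335),tri("top",(246/f,325/f),"scene",(522/f,213/f)))
a,b=at_z("top",225/f,331/f,.335),at_z("top",268/f,321/f,.335);print(a,b)
print("tip",at_z("top",183/f,366/f,.2))
print("tab",tri("top",(561/f,303/f),"scene",(235/f,343/f)))
print("jar",tri("top",(405/f,369/f),"scene",(384/f,303/f)))
E
```

```text
disc [0.59773335 0.21820723 0.293     ] [0.60634661 0.21710373 0.293     ]
knob [0.59553672 0.21453491 0.335     ] (array([0.60086932, 0.21875833, 0.31957866]), np.float64(0.0008154154159708966))
[0.59147419 0.24313071 0.335     ] [0.59948195 0.1844076  0.335     ]
tip [0.57424538 0.34879679 0.2       ]
tab (array([ 0.62348039, -0.26886329,  0.16340046]), np.float64(0.0037656478255409325))
jar (array([0.55172466, 0.00072339, 0.0740639 ]), np.float64(0.0027715840940701563))
```

View pics/b.png

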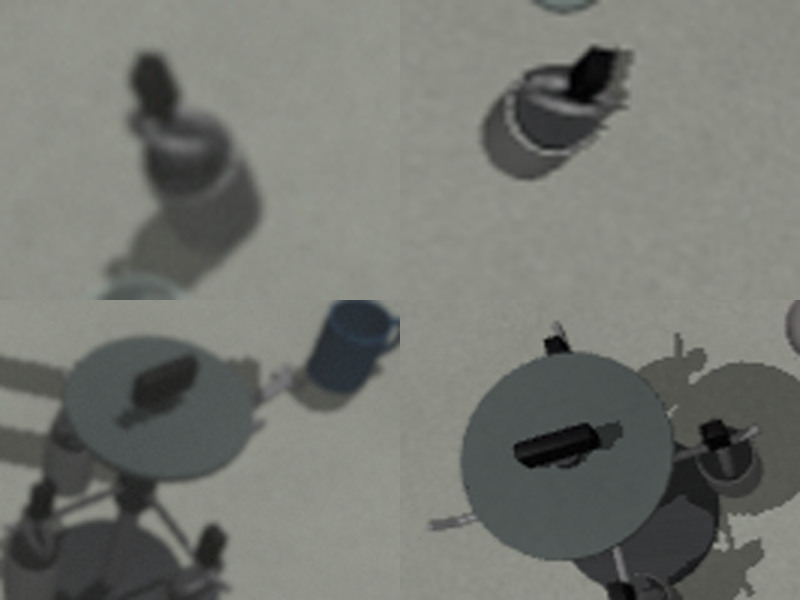

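```bash
cat > m.py <<'E'
from h import *
from scipy.optimize import minimize
def boxhull(n,c,yaw,dx,dy,z0,z1,k=8):
    P=[]
    for sx in(-1,1):
        for sy in(-1,1):
            o=R.from_euler('z',yaw).apply([sx*dx/2,sy*dy/2,0])
            for z in(z0,z1): P.append(proj(n,[c[0]+o[0],c[1]+o[1],z]))
    return cv2.convexHull(np.float32(P))
def render(n,hull,x0,y0,w,h,k=8):
    m=np.zeros((h*k,w*k),np.uint8); cv2.fillConvexPoly(m,np.int32(((hull[:,0]+.5)-[x0,y0])*k-.5),255)
    return cv2.resize(m,(w,h),interpolation=cv2.INTER_AREA)/255.
def fitbox(ims,c0,yaws,dx,dy,z0,z1,win=14):
    best=[]
    W={}
    for n in ims:
        u,v=map(int,proj(n,[c0[0],c0[1],(z0+z1)/2])); x0,y0=u-win,v-win
        p=cv2.cvtColor(ims[n],cv2.COLOR_BGR2GRAY)[y0:y0+2*win,x0:x0+2*win].astype(float)
        W[n]=(x0,y0,p)
    def cost(q,full=False):
        e=0
        for n,(x0,y0,p) in W.items():
            m=render(n,boxhull(n,q[:2],q[2],dx,dy,z0,z1),x0,y0,2*win,2*win)
            a=np.clip((60-p)/40,0,1)
            e+=((m-a)**2).sum()
        return e
    for y in yaws:
        r=minimize(cost,[*c0,y],method='Nelder-Mead',options=dict(initial_simplex=[[c0[0],c0[1],y],[c0[0]+.006,c0[1],y],[c0[0],c0[1]+.006,y],[c0[0],c0[1],y+.25]]))
        best.append((r.fun,*r.x))
    return sorted(best)
def disc(ims,p):
    out={}
    for n in ims:
        u,v=map(int,proj(n,p)); im=cv2.GaussianBlur(ims[n],(3,3),0)
        res=minimize(lambda q:0,[0])
    return out
E
python3 - <<'E'
from m import *
ims={n:cv2.imread(f"pics/a_{n}.png") for n in("scene","top")}
for n in ims:
    for p in([.6,.217,.32],[.623,-.267,.155]):
        u,v=map(int,proj(n,p)); print(n,u,v); print(cv2.cvtColor(ims[n],cv2.COLOR_BGR2GRAY)[v-7:v+8:2,u-9:u+10:2])
for nm in (["scene"],["top"],["scene","top"]):
    d={k:ims[k] for k in nm}
    print(nm,"knob",np.round(fitbox(d,[.6,.217],[-1.6,-1.4,-1.2],.056,.014,.303,.335,18)[:2],4))
    print("tab",np.round(fitbox(d,[.623,-.267],[-.8,-.4,0,.4,.8,1.2,1.6],.02,.014,.131,.175,11)[:4],4))
E
```

```text
scene 333 136
[[84 85 84 85 85 84 79 71 60 49]
 [85 84 83 82 73 57 49 45 42 44]
 [83 79 67 56 47 45 45 43 41 36]
 [73 52 47 45 42 40 41 39 38 37]
 [61 38 44 42 37 35 35 37 36 38]
 [55 36 35 37 36 40 37 36 39 53]
 [47 34 35 34 37 35 36 44 61 81]
 [47 34 36 32 35 43 44 49 63 80]]
scene 151 220
[[145 145 145 143 143 144 144 144 142 142]
 [142 146 134 106 106 119 140 142 144 144]
 [141 142 115  53  45  74 129 143 143 142]
 [144 138  85  45  43  47 106 142 143 142]
 [142 136  76  40  41  40  72 134 146 143]
 [142 140 104  43  41  40  52 116 147 145]
 [144 141 124  61  41  39  52 115 140 145]
 [144 135 101  60  42  39  59 107 116 120]]
top 158 208
[[82 82 82 82 81 82 80 80 31 23]
 [84 83 82 82 49 14 14 18 19 17]
 [82 44 13 18 16 19 21 22 22 22]
 [15 18 20 23 25 28 25 14  5  9]
 [29 31 34 27 11  5  9  8  6  6]
 [18  8  5  7  6  7  7 29 25 47]
 [ 9  6  6  5 28 54 54 24 45 78]
 [ 6 42 46 81 52 29 23 51 81 81]]
top 356 194
[[140 141 140 139 140 141 137 137 141 139]
 [141 141 140 140 140 123  77 118 111 142]
 [139 142 142 140 122  11  13  11  59  86]
 [105  69  61  59   5  10  16  14  74 109]
 
[... 618 characters left out ...]
        **options)
    fxr = func(xr)
    fx = function(np.copy(x), *(wrapper_args + args))
  File "m.py", line 23, in cost
    m=render(n,boxhull(n,q[:2],q[2],dx,dy,z0,z1),x0,y0,2*win,2*win)
               ~~~~~~~^^^^^^^^^^^^^^^^^^^^^^^^^^
  File "m.py", line 8, in boxhull
    for z in(z0,z1): P.append(proj(n,[c[0]+o[0],c[1]+o[1],z]))
                              ~~~~^^^^^^^^^^^^^^^^^^^^^^^^^^^
  File "h.py", line 15, in proj
    K,k1,e,M=cal(n); q=M.T@(np.array(p)-e); s=q[:2]/q[2]; s=s*(1+k1*(s@s))
             ~~~^^^
  File "h.py", line 5, in cal
    c=manip.calibration(n); K=np.array(c["intrinsics"]); a=np.array(c["attitude"],float)
ValueError: time passes only in moves, steps and waits
```

```bash
sed -i 's/^def cal(n):/from functools import lru_cache\n@lru_cache\ndef cal(n):/' h.py
sed -i '/^def disc/,$d; s/def fitbox(\(.*\),win=14)/def fitbox(\1,win=14,thr=None)/; s/a=np.clip((60-p)\/40,0,1)/lo,hi=thr[n]; a=np.clip((hi-p)\/(hi-lo),0,1)/' m.py
python3 - <<'E'
from m import *
ims={n:cv2.imread(f"pics/a_{n}.png") for n in("scene","top")}
for nm in (["scene"],["top"],["scene","top"]):
    d={k:ims[k] for k in nm}
    print(nm,"knob",np.round(fitbox(d,[.6,.217],[-1.6,-1.4,-1.2],.056,.014,.303,.335,18,dict(scene=(38,70),top=(20,45)))[:2],4))
    print("tab",np.round(fitbox(d,[.623,-.267],[-.8,-.4,0,.4,.8,1.2,1.6],.02,.014,.131,.175,11,dict(scene=(45,100),top=(20,50)))[:4],4))
E
```

```text
['scene'] knob [[29.1029  0.6074  0.2162 -1.1835]
 [29.348   0.6079  0.216  -1.19  ]]
tab [[ 1.34830e+01  6.31700e-01 -2.68200e-01  4.43000e-02]
 [ 1.35507e+01  6.31500e-01 -2.68100e-01  3.00000e-02]
 [ 1.38087e+01  6.31800e-01 -2.68300e-01  1.30000e-03]
 [ 1.44948e+01  6.30700e-01 -2.68300e-01 -8.94000e-02]]
['top'] knob [[37.7187  0.6003  0.2181 -1.3842]
 [37.8785  0.5999  0.2183 -1.4003]]
tab [[ 9.549   0.6233 -0.2693 -0.673 ]
 [ 9.7903  0.6236 -0.2694  2.4705]
 [ 9.904   0.6235 -0.2696 -0.6814]
 [ 9.9927  0.6236 -0.2695 -0.6553]]
['scene', 'top'] knob [[115.3396   0.6014   0.2188  -1.3219]
 [115.423    0.6012   0.2186  -1.3362]]
tab [[50.1563  0.6259 -0.2695 -0.0663]
 [51.5312  0.6252 -0.2698 -0.4385]
 [51.6711  0.625  -0.2698 -0.4845]
 [54.5314  0.6246 -0.27    0.5722]]
```

```bash
cat > d.py <<'E'
import sys; from h import *
# usage: d.py x y z  [tool y angle deg, lean deg (tool tilt), lean azimuth deg]; prints translation and rotvec in tool axes
def target(yang,lean=0,az=0):
    a=np.radians(yang); y=np.array([np.cos(a),np.sin(a),0]); z=np.array([0,0,-1.]); M=np.c_[np.cross(y,z),y,z]
    b=np.radians(az); return R.from_rotvec(np.radians(lean)*np.array([-np.sin(b),np.cos(b),0]))*R.from_matrix(M)  # body (back) leans to azimuth az
if __name__=="__main__":
    v=[float(x) for x in sys.argv[1:]]; s=manip.read_state(); q=s["orientation"]; Rc=R.from_quat(q[[1,2,3,0]])
    print("t",s["time_s"],"pos",np.round(s["tool_pos"],4),"force",np.round(s["ft_force"],1),"gap",round(s["finger_gap"],4))
    print("move",np.round(Rc.inv().apply(np.array(v[:3])-s["tool_pos"]),4))
    if len(v)>3: print("turn",np.round((Rc.inv()*target(*v[3:])).as_rotvec(),4))
E
python3 d.py .602 .218 .385 11
python3 inch.py '[[0,0,-0.056,0,0,0,0.093],[0,0,-0.056,0,0,0,0.093],[0,0,-0.055,0,0,0,0.093],[-0.05,-0.0155,0,0,0,0,0.06],[-0.05,-0.0155,0,0,0,0,0.06]]' 20; python3 inch.py '[[-0.05,-0.0155,0,0,0,0,0.06],[-0.05,-0.0155,0,0,0,0,0.06],[-0.05,-0.0155,0,0,0,0,0.06],[-0.05,-0.0155,0,0,0,0,0.06],[-0.05,-0.0155,0,0,0,0,0.06]]'; python3 inch.py '[[-0.05,-0.0155,0,0,0,0,0.06],[-0.0456,-0.016,0,0,0,0,0.06],[0,0,0,0,0,0.18,0.06],[0,0,0,0,0,0.18,0.06],[0,0,0,0,0,0.18,0.06]]'; python3 inch.py '[[0,0,0,0,0,0.18,0.06],[0,0,0,0,0,0.18,0.06],[0,0,0,0,0,0.025,0.06],[0,0,0,0,0,0,0.06]]'; python3 d.py .602 .218 .385 11
python3 - <<'E'
from h import *
a=snap("scene","c");b=snap("top","c")
c=lambda i,x,y,w,h,k:cv2.resize(i[y:y+h,x:x+w],None,fx=k,fy=k,interpolation=cv2.INTER_CUBIC)
cv2.imwrite("pics/c2.png",np.hstack([c(a,280,80,100,100,4),c(b,100,150,100,100,4)]))
for n in("scene","top"): print(n,[np.round(proj(n,p)) for p in([.602,.218,.385],[.602,.218,.335])])
E
```

```text
time_s: 0.72
tool_pos: [0.3398, 0.4672, 0.3862]
orientation: [0.0, 0.224, 0.975, 0.0]
ft_force: [0.4, 0.3, -0.3]
finger_gap: 0.0776
finger_force: 0.0
time_s: 1.35
tool_pos: [0.531, 0.2869, 0.3851]
orientation: [-0.0, 0.225, 0.974, -0.0]
ft_force: [0.4, 1.0, -0.6]
finger_gap: 0.0598
finger_force: 0.0
time_s: 1.98
tool_pos: [0.6021, 0.2178, 0.3848]
orientation: [-0.001, 0.48, 0.878, -0.0]
ft_force: [0.2, 0.5, -0.1]
finger_gap: 0.0603
finger_force: 0.0
time_s: 2.48
tool_pos: [0.6021, 0.2181, 0.3853]
orientation: [-0.0, 0.635, 0.773, -0.0]
ft_force: [0.3, 0.2, 1.0]
finger_gap: 0.0598
finger_force: 0.0
t 2.475 pos [0.6021 0.2181 0.3853] force [0.3 0.2 1. ] gap 0.0598
move [-0.0001 -0.0001  0.0003]
turn [-0.0006  0.      0.0033]
scene [array([339., 117.]), array([335., 132.])]
top [array([149., 200.]), array([156., 206.])]
```

View pics/c2.png

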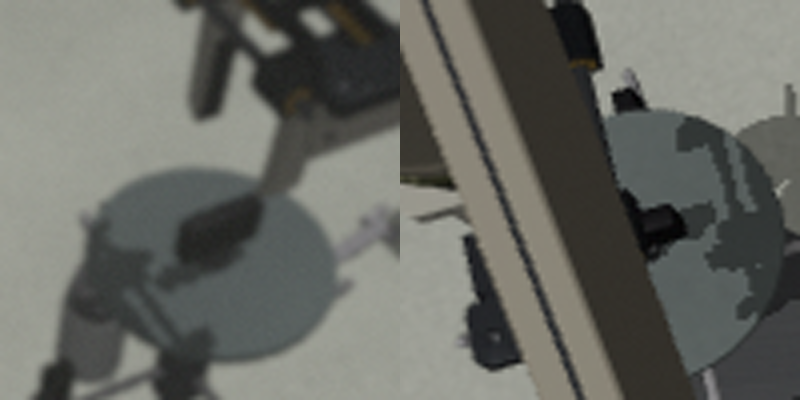

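Scene view: the fingertips at (331,108) and (349,128) straddle the point I projected for the TCP, so the calibration agrees with the arm. The knob, near (335,137), lies along the tool axis. Going down and closing.

```bash
python3 inch.py '[[0,0,0.04,0,0,0,0.06],[0,0,0.03,0,0,0,0.06],[0,0,0.011,0,0,0,0.06],[0,0,0,0,0,0,0.03],[0,0,0,0,0,0,0.03]]' 15; python3 inch.py '[[0,0,0,0,0,0,0.018],[0,0,0,0,0,0,0.01],[0,0,0,0,0,0,0.01],[0,0,0,0,0,0,0.0],[0,0,0,0,0,0,0.0]]'
```

```text
time_s: 3.2
tool_pos: [0.6028, 0.2183, 0.3066]
orientation: [0.001, 0.636, 0.772, 0.001]
ft_force: [-0.3, -0.1, 0.1]
finger_gap: 0.0445
finger_force: 0.0
time_s: 3.82
tool_pos: [0.6009, 0.2179, 0.3053]
orientation: [-0.001, 0.636, 0.772, -0.001]
ft_force: [-8.7, -3.2, 5.2]
finger_gap: 0.0139
finger_force: 20.6
```

```bash
python3 inch.py '[[0,-0.002,0,0,0,0,0],[0,0,0,0,0,0,0],[0,0,0,0,0,0,0]]' 40;  python3 inch.py '[[0,0,0,0,0,-0.1,0],[0,0,0,0,0,-0.15,0],[0,0,0,0,0,-0.15,0],[0,0,0,0,0,-0.15,0],[0,0,0,0,0,0,0]]'; 
```

```text
time_s: 4.2
tool_pos: [0.601, 0.2179, 0.3053]
orientation: [0.001, 0.636, 0.772, 0.001]
ft_force: [4.5, 1.7, 3.0]
finger_gap: 0.0133
finger_force: 42.6
time_s: 4.82
tool_pos: [0.6018, 0.2184, 0.3053]
orientation: [0.002, 0.402, 0.916, 0.002]
ft_force: [11.2, 3.8, 0.6]
finger_gap: 0.0138
finger_force: 43.4
```

```bash
python3 inch.py '[[0,0,0,0,0,-0.15,0],[0,0,0,0,0,-0.15,0],[0,0,0,0,0,-0.15,0],[0,0,0,0,0,-0.15,0],[0,0,0,0,0,0,0]]';python3 inch.py '[[0,0,0,0,0,-0.15,0],[0,0,0,0,0,-0.08,0],[0,0,0,0,0,0,0],[0,0,0,0,0,0,0]]';  python3 d.py .601 .218 .305 90
python3 - <<'E'
from h import *
a=snap("scene","d");b=snap("top","d")
c=lambda i,x,y,w,h,k:cv2.resize(i[y:y+h,x:x+w],None,fx=k,fy=k,interpolation=cv2.INTER_CUBIC)
cv2.imwrite("pics/d2.png",np.hstack([c(a,250,80,130,150,4)[:,:400],c(b,80,140,100,150,4)]))
for n in("scene","top"): print(n,[np.round(proj(n,p),1) for p in([.601-.138,.218,.199],[.601-.08,.218,.185],[.601,.218,.335])])
E
```

```text
time_s: 5.45
tool_pos: [0.6023, 0.2193, 0.3053]
orientation: [0.003, 0.113, 0.994, 0.002]
ft_force: [13.3, 8.3, -0.0]
finger_gap: 0.0137
finger_force: 43.5
time_s: 5.95
tool_pos: [0.6023, 0.2197, 0.3053]
orientation: [0.003, -0.001, 1.0, 0.002]
ft_force: [13.8, 10.6, -0.5]
finger_gap: 0.0138
finger_force: 44.2
t 5.95 pos [0.6023 0.2197 0.3053] force [13.8 10.6 -0.5] gap 0.0138
move [ 0.0014 -0.0017  0.0003]
turn [0.0034 0.0057 0.0025]
scene [array([308.6, 130.8]), array([314.8, 148.4]), array([334.8, 132.1])]
top [array([172.6, 274.6]), array([172.9, 251. ]), array([155.7, 206.3])]
```

View pics/d2.png

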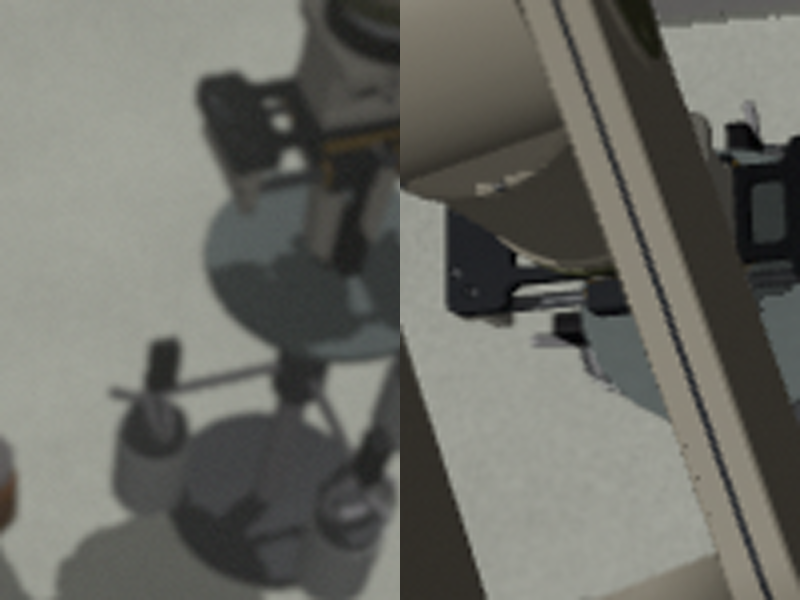

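The arm hides the branch, so I'll let go, lift and look again from clear of the rack.

```bash
python3 inch.py '[[0,0,0,0,0,0,0.04],[0,0,0,0,0,0,0.05],[0,0,0,0,0,0,0.05],[0,0,-0.04,0,0,0,0.05],[0,0,-0.05,0,0,0,0.05]]'; python3 inch.py '[[0,-0.06,0,0,0,0,0.06],[0,-0.06,0,0,0,0,0.06],[0,-0.06,0,0,0,0,0.06],[0,-0.06,0,0,0,0,0.06],[0,-0.06,0,0,0,0,0.06]]'; python3 inch.py '[[0.06,0,0,0,0,0,0.06],[0.06,0,0,0,0,0,0.06],[0,0,0,0,0,0,0.06]]';
python3 - <<'E'
from m import *
a=snap("scene","e");b=snap("top","e")
ims=dict(scene=a,top=b)
c=lambda i,x,y,w,h,k:cv2.resize(i[y:y+h,x:x+w],None,fx=k,fy=k,interpolation=cv2.INTER_CUBIC)
cv2.imwrite("pics/e2.png",np.hstack([c(a,250,80,100,130,4),c(b,100,170,100,130,4)]))
for n in("scene","top"): print(n,[np.round(proj(n,p),1) for p in([.601-.138,.218,.199],[.601-.08,.218,.185],[.601,.218,.335])])
print(np.round(fitbox(dict(top=b),[.6,.217],[-.2,0,.2],.056,.014,.303,.335,18,dict(top=(20,45)))[:2],4))
print(np.round(fitbox(dict(scene=a),[.6,.217],[-.2,0,.2],.056,.014,.303,.335,18,dict(scene=(38,70)))[:2],4))
E
python3 d.py .6 -.26 .3
```

```text
time_s: 6.68
tool_pos: [0.5991, 0.2176, 0.3932]
orientation: [-0.002, -0.001, 1.0, -0.001]
ft_force: [0.3, 0.0, 1.3]
finger_gap: 0.0502
finger_force: 0.0
time_s: 7.3
tool_pos: [0.5999, -0.0839, 0.394]
orientation: [-0.001, -0.001, 1.0, 0.0]
ft_force: [0.4, -1.1, 0.4]
finger_gap: 0.0599
finger_force: 0.0
time_s: 7.68
tool_pos: [0.4772, -0.0823, 0.3944]
orientation: [-0.0, 0.0, 1.0, 0.0]
ft_force: [0.5, -0.8, -0.2]
finger_gap: 0.0603
finger_force: 0.0
scene [array([308.6, 130.8]), array([314.8, 148.4]), array([334.8, 132.1])]
top [array([172.6, 274.6]), array([172.9, 251. ]), array([155.7, 206.3])]
[[2.90700e+01 6.00200e-01 2.18100e-01 1.16000e-02]
 [2.94913e+01 6.00100e-01 2.18400e-01 5.70000e-02]]
[[36.7962  0.6081  0.2149 -0.1511]
 [36.8816  0.6083  0.2149 -0.1416]]
t 7.775 pos [ 0.4803 -0.0823  0.3948] force [ 0.6  0.5 -0.2] gap 0.0596
move [-0.1194 -0.1778  0.0949]
```

View pics/e2.png

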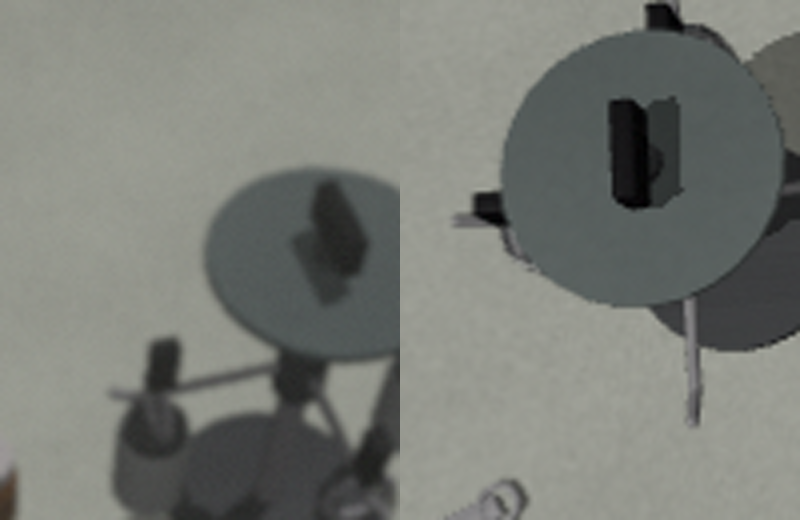

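The branch tip at crop (694,420), top pixel (173.5,275), matches the prediction of (172.6,274.6), so the branch points to -x within about 1°. Next is the canister's yaw, by overlaying the eye and tab at several trial angles.

```bash
python3 - <<'E'
from m import *
b=cv2.imread("pics/a_top.png"); tiles=[]
print("tip",at_z("top",173.5,275,.199))
x0,y0,w,h,k=335,180,40,40,6.5
raw=cv2.resize(b[y0:y0+h,x0:x0+w],None,fx=k,fy=k,interpolation=cv2.INTER_CUBIC)
for yaw in(None,-.7,-.4,-.1,.2,.5):
    t=raw.copy()
    if yaw is not None:
        Z=R.from_euler('z',yaw); c=np.array([.6235,-.2695,0])
        px=lambda p:tuple(np.int32(((np.array(proj("top",c+Z.apply(p)))+.5)-[x0,y0])*k-.5))
        for r,col in((.019,(0,0,255)),(.027,(0,255,255))):
            q=[px([0,r*np.cos(a),.107+r*np.sin(a)]) for a in np.linspace(-.6,np.pi+.6,40)]
            cv2.polylines(t,[np.int32(q)],False,col,1)
        hl=np.int32((boxhull("top",c,yaw,.02,.014,.131,.175)[:,0]+.5-[x0,y0])*k-.5)
        cv2.polylines(t,[hl],True,(0,255,0),1)
        cv2.polylines(t,[np.int32([px([.027*np.cos(a),.027*np.sin(a),.084]) for a in np.linspace(0,6.3,50)])],True,(255,100,0),1)
        cv2.polylines(t,[np.int32([px([.027*np.cos(a),.027*np.sin(a),0]) for a in np.linspace(0,6.3,50)])],True,(255,0,200),1)
        cv2.putText(t,str(yaw),(5,20),0,.6,(0,0,255),1)
    tiles.append(t)
cv2.imwrite("pics/f.png",np.vstack([np.hstack(tiles[:3]),np.hstack(tiles[3:])]))
E
```

```text
tip [0.46188629 0.21599064 0.199     ]
```

View pics/f.png

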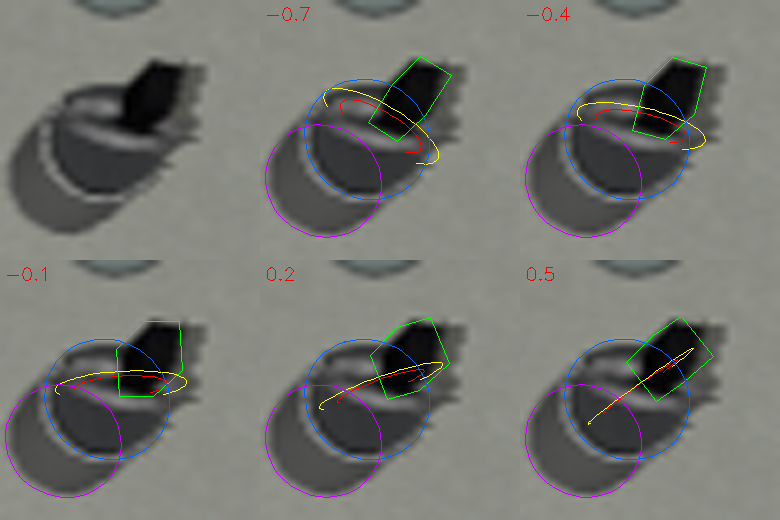

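The -0.4 and -0.7 overlays bracket the visible ring and tab; the ring in the raw tile runs from (65,110) to (160,140). I take a yaw of about -0.55 rad, tool y at 58.5°, and lean 30° back towards the robot.

```bash
python3 d.py .5975 -.255 .2108 58.5 30 148.5
```

```text
t 7.775 pos [ 0.4803 -0.0823  0.3948] force [ 0.6  0.5 -0.2] gap 0.0596
move [-0.1169 -0.1728  0.1841]
turn [ 0.1444 -0.5093  0.5378]
```

```bash
python3 inch.py '[[0,0,0,0.0289,-0.1019,0.1076,0.06],[0,0,0,0.0289,-0.1019,0.1076,0.06],[0,0,0,0.0289,-0.1019,0.1076,0.06],[0,0,0,0.0289,-0.1019,0.1076,0.06],[0,0,0,0.0289,-0.1019,0.1076,0.06]]'; python3 d.py .5975 -.255 .2108 58.5 30 148.5
```

```text
time_s: 8.4
tool_pos: [0.4816, -0.0823, 0.3954]
orientation: [0.251, 0.264, 0.929, -0.07]
ft_force: [-0.1, 0.4, -0.1]
finger_gap: 0.06
finger_force: 0.0
t 8.4 pos [ 0.4816 -0.0823  0.3954] force [-0.1  0.4 -0.1] gap 0.06
move [-0.071  -0.0864  0.2546]
turn [-0.0001  0.0029 -0.0033]
```

```bash
python3 inch.py '[[-0.0142,-0.0173,0.0509,0,0,0,0.06],[-0.0142,-0.0173,0.0509,0,0,0,0.06],[-0.0142,-0.0173,0.0509,0,0,0,0.06],[-0.0142,-0.0173,0.0509,0,0,0,0.06],[-0.0142,-0.0173,0.0509,0,0,0,0.06]]';python3 inch.py '[[0,0,0,0,0,0,0.06]]'; python3 d.py .5975 -.255 .2108 58.5 30 148.5
python3 - <<'E'
from m import *
a=snap("scene","g");b=snap("top","g")
c=lambda i,x,y,w,h,k:cv2.resize(i[y:y+h,x:x+w],None,fx=k,fy=k,interpolation=cv2.INTER_CUBIC)
cv2.imwrite("pics/g2.png",np.hstack([c(a,110,180,80,100,5),c(b,320,160,80,100,5)]))
s=manip.read_state();T=R.from_quat(s["orientation"][[1,2,3,0]]);p=s["tool_pos"]
for n in("scene","top"): print(n,[np.round(proj(n,p+T.apply(o)),1) for o in([0,-.03,0],[0,.03,0],[0,0,.06])])
E
```

```text
time_s: 9.02
tool_pos: [0.5979, -0.2559, 0.2082]
orientation: [0.249, 0.262, 0.93, -0.07]
ft_force: [0.5, 0.4, 1.3]
finger_gap: 0.0599
finger_force: 0.0
time_s: 9.15
tool_pos: [0.5949, -0.2555, 0.2021]
orientation: [0.243, 0.263, 0.931, -0.07]
ft_force: [-0.8, -0.3, -0.7]
finger_gap: 0.0595
finger_force: 0.0
t 9.15 pos [ 0.5949 -0.2555  0.2021] force [-0.8 -0.3 -0.7] gap 0.0595
move [-0.006   0.0017 -0.0067]
turn [-0.0019 -0.0116 -0.0007]
scene [array([139.1, 197.5]), array([160.9, 203.3]), array([149.7, 220.4])]
top [array([370.6, 205.5]), array([348. , 195.3]), array([358.2, 195.1])]
```

View pics/g2.png

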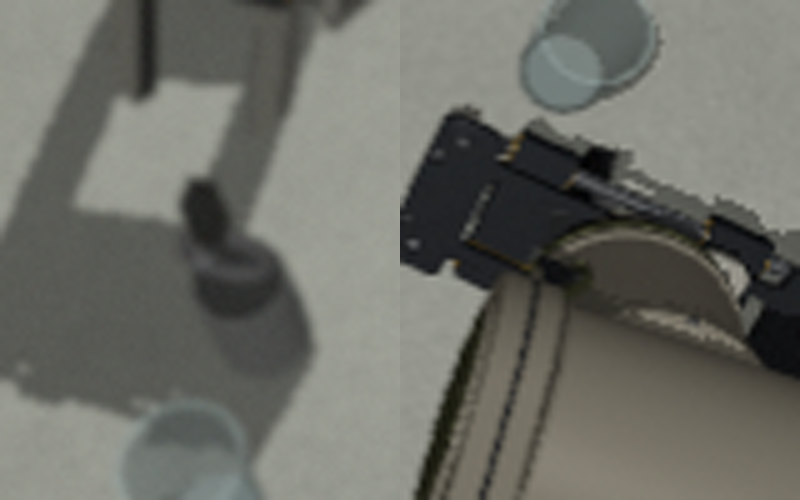

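Scene: the tab, centred at (150.6,221.6), lies within about 1 px of where the tool axis points, (149.7,220.4), midway between the fingers. Moving in and closing gently.

```bash
python3 d.py .6316 -.276 .1415 58.5 30 148.5
```

```text
t 9.25 pos [ 0.5966 -0.2547  0.2086] force [0.3 0.3 0.6] gap 0.0602
move [-0.0022  0.0002  0.0786]
turn [-0.0004 -0.003   0.    ]
```

```bash
python3 inch.py '[[-0.001,0,0.03,0,0,0,0.06],[-0.001,0,0.03,0,0,0,0.06],[0,0,0.0186,0,0,0,0.06],[0,0,0,0,0,0,0.05],[0,0,0,0,0,0,0.03]]' 5; python3 inch.py '[[0,0,0,0,0,0,0.024],[0,0,0,0,0,0,0.02],[0,0,0,0,0,0,0.016],[0,0,0,0,0,0,0.012],[0,0,0,0,0,0,0]]'; python3 d.py .6316 -.276 .1415 58.5 30 148.5
```

```text
time_s: 9.88
tool_pos: [0.6322, -0.2759, 0.1453]
orientation: [0.25, 0.262, 0.929, -0.071]
ft_force: [0.2, 0.1, -0.2]
finger_gap: 0.0447
finger_force: 0.0
time_s: 10.5
tool_pos: [0.6313, -0.2766, 0.1431]
orientation: [0.249, 0.262, 0.93, -0.071]
ft_force: [-0.0, -0.8, 1.8]
finger_gap: 0.0144
finger_force: 5.0
t 10.5 pos [ 0.6313 -0.2766  0.1431] force [-0.  -0.8  1.8] gap 0.0144
move [0.0008 0.0007 0.0013]
turn [-0.0006  0.0003  0.0003]
```

```bash
python3 inch.py '[[0,0,0,0,0,0,0],[0,0,0,0,0,0,0],[0.01,0,-0.0173,0,0,0,0],[0.025,0,-0.0433,0,0,0,0],[0.025,0,-0.0433,0,0,0,0]]' 45; python3 d.py .6313 -.2766 .29 58.5 30 148.5
```

```text
time_s: 11.12
tool_pos: [0.5403, -0.2207, 0.2005]
orientation: [0.246, 0.262, 0.93, -0.07]
ft_force: [0.2, 0.3, -1.9]
finger_gap: 0.014
finger_force: 45.0
t 11.125 pos [ 0.5403 -0.2207  0.2005] force [ 0.2  0.3 -1.9] gap 0.014
move [-1.371e-01 -1.000e-04 -2.490e-02]
turn [-0.0007 -0.0055  0.0002]
```

```bash
python3 d.py .45 -.19 .29 90 30 180
```

```text
t 11.125 pos [ 0.5403 -0.2207  0.2005] force [ 0.2  0.3 -1.9] gap 0.014
move [ 0.0365 -0.0211 -0.1238]
turn [-0.2742 -0.0056 -0.4767]
```

```bash
python3 inch.py '[[0.0122,-0.007,-0.0413,0,0,0,0],[0.0122,-0.007,-0.0413,0,0,0,0],[0.0122,-0.007,-0.0413,0,0,0,0],[0,0,0,-0.0685,0,-0.119,0],[0,0,0,-0.0685,0,-0.119,0]]'; python3 inch.py '[[0,0,0,-0.0685,0,-0.119,0],[0,0,0,-0.0685,0,-0.119,0],[0,0,0,0,0,0,0]]'; python3 d.py .42 .217 .27 90 30 180
```

```text
time_s: 11.75
tool_pos: [0.4514, -0.1899, 0.2912]
orientation: [0.256, 0.13, 0.957, -0.035]
ft_force: [-0.6, -1.7, -3.5]
finger_gap: 0.0134
finger_force: 45.0
time_s: 12.12
tool_pos: [0.4508, -0.1916, 0.2899]
orientation: [0.257, 0.002, 0.966, 0.0]
ft_force: [-1.0, -0.3, -2.6]
finger_gap: 0.0138
finger_force: 45.0
t 12.125 pos [ 0.4508 -0.1916  0.2899] force [-1.  -0.3 -2.6] gap 0.0138
move [0.0383 0.4084 0.0019]
turn [-0.0002 -0.0037 -0.0041]
```

```bash
python3 inch.py '[[0.0048,0.03,0,0,0,0,0],[0.0048,0.045,0,0,0,0,0],[0.0048,0.045,0,0,0,0,0],[0.0048,0.045,0,0,0,0,0],[0.0048,0.045,0,0,0,0,0]]'; python3 inch.py '[[0.0048,0.045,0,0,0,0,0],[0.0048,0.045,0,0,0,0,0],[0.0048,0.045,0,0,0,0,0],[0,0.04,0,0,0,0,0],[0,0.023,0.002,0,0,0,0]]'; python3 inch.py '[[0,0,0,0,0,0,0],[0,0,0,0,0,0,0]]'; python3 d.py .42 .217 .2285 90 30 180
python3 - <<'E'
from m import *
a=snap("scene","i");b=snap("top","i")
c=lambda i,x,y,w,h,k:cv2.resize(i[y:y+h,x:x+w],None,fx=k,fy=k,interpolation=cv2.INTER_CUBIC)
cv2.imwrite("pics/i2.png",np.hstack([c(a,260,80,80,100,5),c(b,130,220,80,100,5)]))
s=manip.read_state(); p=s["tool_pos"]
print("tilt expect: eye, bottom, tabtop")
e=p+np.array([-.0095,0,0])
for n in("scene","top"): print(n,[np.round(proj(n,q),1) for q in(e+[0,0,-.0355],e+[0,0,-.1425],e+[0,0,.0325])])
E
```

```text
time_s: 12.75
tool_pos: [0.4519, 0.0178, 0.2814]
orientation: [0.249, 0.002, 0.969, 0.001]
ft_force: [1.3, 0.2, -3.2]
finger_gap: 0.0138
finger_force: 45.0
time_s: 13.38
tool_pos: [0.4393, 0.217, 0.2734]
orientation: [0.249, 0.0, 0.968, 0.002]
ft_force: [-0.1, -0.2, -3.6]
finger_gap: 0.0139
finger_force: 45.0
time_s: 13.62
tool_pos: [0.4399, 0.2141, 0.2734]
orientation: [0.249, 0.0, 0.969, 0.001]
ft_force: [0.1, -0.5, -2.9]
finger_gap: 0.0137
finger_force: 45.0
t 13.625 pos [0.4399 0.2141 0.2734] force [ 0.1 -0.5 -2.9] gap 0.0137
move [0.0391 0.0028 0.0297]
turn [ 0.0017 -0.0211 -0.0007]
tilt expect: eye, bottom, tabtop
scene [array([305.2, 113.8]), array([301.2, 138.8]), array([308.1,  95.5])]
top [array([171.4, 288.1]), array([180.8, 288.3]), array([164.2, 287.9])]
```

View pics/i2.png

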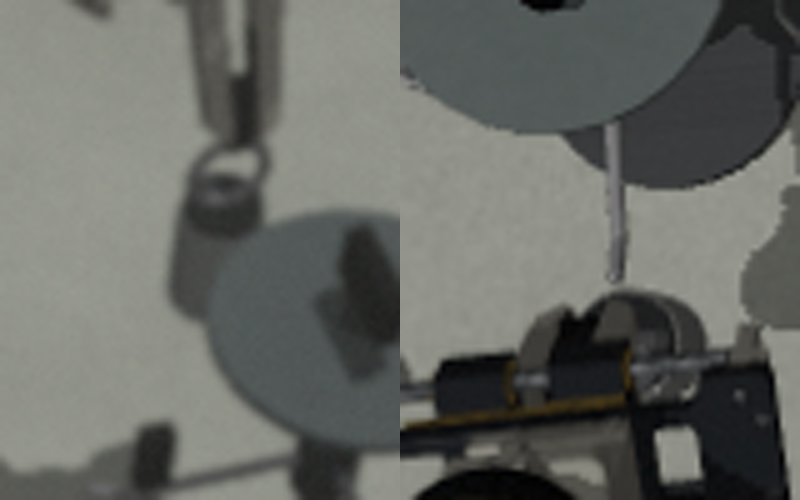

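Scene: the canister hangs straight in the fingers, its eye at (306,115) against an expected (305,114). Top: the branch tip (173,276) lies straight ahead. It needs to come back in -x a little before going down.

```bash
python3 inch.py '[[0.0108,0.0015,-0.0062,0,-0.01,0,0],[0.0108,0.0015,-0.0062,0,-0.01,0,0],[0,0,0,0,0,0,0]]'; python3 d.py .415 .217 .2285 90 30 180; python3 -c "
from h import *
print(manip.read_state()['joint_pos'].round(3))"
```

```text
time_s: 14.1
tool_pos: [0.4154, 0.2166, 0.2744]
orientation: [0.259, 0.0, 0.966, 0.001]
ft_force: [0.7, 0.3, -3.5]
finger_gap: 0.014
finger_force: 45.0
t 14.1 pos [0.4154 0.2166 0.2744] force [ 0.7  0.3 -3.5] gap 0.014
move [0.0233 0.0003 0.0396]
turn [ 0.0022  0.     -0.0013]
[ 0.596 -0.737  2.179 -0.297  1.266 -0.947]
```

```bash
python3 inch.py '[[0.0117,0,0.0198,0,0,0,0],[0.0117,0,0.0198,0,0,0,0],[0,0,0,0,0,0,0]]'; python3 inch.py '[[-0.0156,0,0.009,0,0,0,0],[-0.0156,0,0.009,0,0,0,0],[-0.0156,0,0.009,0,0,0,0],[0,0,0,0,0,0,0]]'; python3 d.py .506 .2165 .2285 90 30 180
```

```text
time_s: 14.48
tool_pos: [0.4145, 0.2161, 0.226]
orientation: [0.257, 0.0, 0.966, -0.0]
ft_force: [0.7, -1.5, -3.6]
finger_gap: 0.0138
finger_force: 45.0
time_s: 14.98
tool_pos: [0.4703, 0.2168, 0.2295]
orientation: [0.259, 0.001, 0.966, 0.001]
ft_force: [-0.0, -0.5, -2.9]
finger_gap: 0.0136
finger_force: 45.0
t 14.975 pos [0.4703 0.2168 0.2295] force [-0.  -0.5 -2.9] gap 0.0136
move [-0.0304 -0.0003  0.0187]
turn [ 0.0015  0.0002 -0.0017]
```

```bash
python3 inch.py '[[-0.0152,0,0.009,0,0,0,0],[-0.0152,0,0.009,0,0,0,0],[0,0,0,0,0,0,0],[0,0,0,0,0,0,0]]'; python3 d.py .506 .2165 .2055 90 30 180
python3 - <<'E'
from m import *
a=snap("scene","j");b=snap("top","j")
c=lambda i,x,y,w,h,k:cv2.resize(i[y:y+h,x:x+w],None,fx=k,fy=k,interpolation=cv2.INTER_CUBIC)
cv2.imwrite("pics/j2.png",np.hstack([c(a,260,90,80,100,5),c(b,130,210,80,100,5)]))
E
```

```text
time_s: 15.48
tool_pos: [0.5038, 0.2173, 0.2279]
orientation: [0.258, -0.0, 0.966, 0.001]
ft_force: [0.5, 0.7, -3.4]
finger_gap: 0.0136
finger_force: 45.0
t 15.475 pos [0.5038 0.2173 0.2279] force [ 0.5  0.7 -3.4] gap 0.0136
move [ 0.0092 -0.0008  0.0205]
turn [ 0.002  -0.0013 -0.0003]
```

View pics/j2.png

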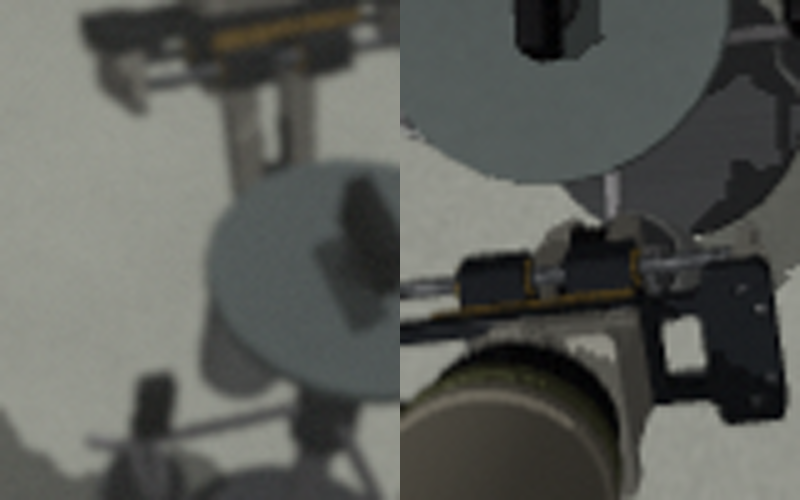

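Top: the branch at (612,195) runs into the eye beneath the tab. Scene: the canister is under the disc edge and straight. Nothing is pressing, so I lower it onto the rod.

```bash
python3 inch.py '[[0.004,0,0.0078,0,0,0,0],[0.004,0,0.0078,0,0,0,0],[0,0,0,0,0,0,0],[0.001,0,0.0017,0,0,0,0],[0,0,0,0,0,0,0]]'; python3 inch.py '[[0.001,0,0.0017,0,0,0,0],[0,0,0,0,0,0,0]]'
```

```text
time_s: 16.2
tool_pos: [0.5052, 0.2174, 0.2082]
orientation: [0.258, -0.0, 0.966, 0.001]
ft_force: [-0.2, 0.1, -3.5]
finger_gap: 0.0139
finger_force: 45.0
time_s: 16.45
tool_pos: [0.5053, 0.2174, 0.2065]
orientation: [0.259, -0.0, 0.966, 0.001]
ft_force: [0.0, 0.5, -3.5]
finger_gap: 0.0137
finger_force: 45.0
```

```bash
for i in 1; do python3 inch.py '[[0.0005,0,0.0009,0,0,0,0],[0,0,0,0,0,0,0]]'; python3 inch.py '[[0.0005,0,0.0009,0,0,0,0],[0,0,0,0,0,0,0]]';python3 inch.py '[[0.0005,0,0.0009,0,0,0,0],[0,0,0,0,0,0,0]]'; done | grep -E "pos|force"
```

```text
tool_pos: [0.5055, 0.2175, 0.2061]
ft_force: [-2.0, -0.8, 2.0]
finger_force: 45.0
tool_pos: [0.5058, 0.2178, 0.2059]
ft_force: [-4.7, -0.7, 7.7]
finger_force: 45.0
tool_pos: [0.5062, 0.2181, 0.2058]
ft_force: [-6.9, 0.2, 11.2]
finger_force: 45.0
```

Resting on the rod at the expected height. I ease the pressure off and open slowly.

```bash
python3 inch.py '[[-0.001,0,-0.0017,0,0,0,0],[0,0,0,0,0,0,0],[0,0,0,0,0,0,0.016],[0,0,0,0,0,0,0.02],[0,0,0,0,0,0,0.026]]' 10; python3 inch.py '[[0,0,0,0,0,0,0.034],[0,0,0,0,0,0,0.044],[0,0,0,0,0,0,0.05],[0,0,0,0,0,0,0.05],[0,0,0,0,0,0,0.05]]';  python3 inch.py '[[0,0,-0.015,0,0,0,0.05],[0,0,-0.03,0,0,0,0.05],[0,0,-0.05,0,0,0,0.05],[0,0,-0.05,0,0,0,0.05],[0,0,0,0,0,0,0.05]]'
```

```text
time_s: 17.82
tool_pos: [0.505, 0.2172, 0.2046]
orientation: [0.258, -0.0, 0.966, 0.001]
ft_force: [0.2, -0.1, 1.2]
finger_gap: 0.0244
finger_force: 0.0
time_s: 18.45
tool_pos: [0.5052, 0.2174, 0.2051]
orientation: [0.258, -0.0, 0.966, 0.001]
ft_force: [0.3, 0.1, 0.1]
finger_gap: 0.0503
finger_force: 0.0
time_s: 19.08
tool_pos: [0.4329, 0.2182, 0.3377]
orientation: [0.262, -0.0, 0.965, 0.004]
ft_force: [0.2, -0.1, 0.1]
finger_gap: 0.0501
finger_force: 0.0
```

```bash
python3 inch.py '[[0,-0.06,-0.02,0,0,0,0.05],[0,-0.06,0,0,0,0,0.05],[0,-0.06,0,0,0,0,0.05],[0,-0.06,0,0,0,0,0.05],[0,-0.05,0,0,0,0,0.05]]'; python3 inch.py '[[0,0,0,0,0,0,0.05],[0,0,0,0,0,0,0.05],[0,0,0,0,0,0,0.05]]'
python3 - <<'E'
from m import *
a=snap("scene","k");b=snap("top","k")
c=lambda i,x,y,w,h,k:cv2.resize(i[y:y+h,x:x+w],None,fx=k,fy=k,interpolation=cv2.INTER_CUBIC)
cv2.imwrite("pics/k2.png",np.hstack([c(a,130,80,230,230,400/230),c(b,130,190,100,100,4)]))
E
```

```text
time_s: 19.7
tool_pos: [0.4402, -0.0578, 0.3512]
orientation: [0.249, 0.0, 0.968, -0.001]
ft_force: [0.4, -0.3, 0.2]
finger_gap: 0.0498
finger_force: 0.0
time_s: 20.08
tool_pos: [0.4407, -0.0541, 0.3514]
orientation: [0.249, -0.001, 0.969, -0.0]
ft_force: [-0.5, 0.3, 0.7]
finger_gap: 0.0503
finger_force: 0.0
```

View pics/k2.png

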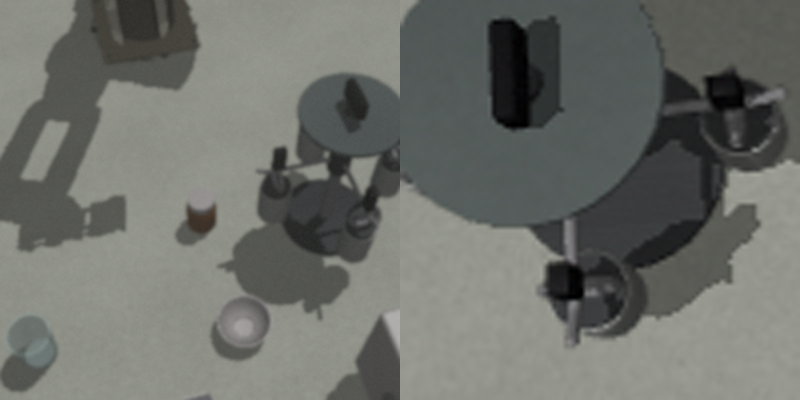

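Top: the canister hangs with its tab at (565,280), inside the branch's tip at (572,342) and matching the other canisters. The branch still points to -x, and the scene view shows the jar and beaker still standing in their places. I let it settle, then hand in.

```bash
python3 inch.py '[[0,0,0,0,0,0,0.05],[0,0,0,0,0,0,0.05],[0,0,0,0,0,0,0.05],[0,0,0,0,0,0,0.05],[0,0,0,0,0,0,0.05]]' >/dev/null; python3 inch.py '[[0,0,0,0,0,0,0.05],[0,0,0,0,0,0,0.05],[0,0,0,0,0,0,0.05],[0,0,0,0,0,0,0.05],[0,0,0,0,0,0,0.05]]'; python3 -c "
from workcell import manip
print(manip.hand_in())"
```

```text
time_s: 21.42
tool_pos: [0.4406, -0.056, 0.3514]
orientation: [0.249, 0.0, 0.969, -0.001]
ft_force: [-0.3, -0.4, -0.3]
finger_gap: 0.0497
finger_force: 0.0
the job is handed in; nothing more can be done
None
```

The rack is turned so its empty branch points to the robot's side, and the canister hangs straight on that branch well inside the upturned end; the beaker and jar were not touched, and the job was handed in at 21.4 s (no verdict was returned).

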